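Step the chip distributor round to the green cup

TASK

Push the yellow tabs of the rotary chip distributor to step its turret round, either way, until the orange chute has clicked into place over the green cup, ready for the next batch of chips. Push the tabs gently with the fingertips or the outside of the fingers, without gripping or lifting anything; do not push on the chute or the funnel, and leave the cups and everything else on the bench where they are. Finish with the hand clear.

Things in the scene. Friction and masses are not known exactly. Their poses are not given: they have to be found in the camera images.
- turret (a joint): turn of the turret, rad, growing counter-clockwise from above; no end stops. The chute's direction is the base's yaw + pi + this value. Click stops at every multiple of pi/6 (30 deg); one lies over each cup's middle within 5 mm. 3 to 5 N sideways at a tab takes it out of a stop; past half-way it drops into the next by itself and stays, with little overrun
- axis (a point): point on the turret's upright turning axis, 98 mm above the table; axes as the base: x at the base's yaw, z up. The turret is an aluminium disc of 60 mm radius, its top 86 mm above the table, on a fixed round white foot of 78 mm radius
- outlet (a point): centre of the lower mouth of the round orange spout (36 mm wide) at the end of the chute, 125 mm from the turning axis, 70 mm above the table, 12 mm above the cups' rims
- chute: orange chute and grey funnel, fixed to the turret, not to be pushed. Origin on the turning axis, 64 mm above the table; own x points out along the chute, which is 38 mm wide, reaches 143 mm from the axis and stands 70 to 136 mm above the table (highest near the funnel). The funnel in the middle has 36 mm radius at its rim, 130 mm above the table
- tab_a: yellow tab fixed to the turret, sticking out radially like a paddle: 47 mm long (own x, pointing outwards), 10 mm thick (own y, the way it is pushed, either way), 38 mm high. Origin at its centre, 78.5 mm from the axis and 93 mm above the table, so it spans radius 55 to 102 mm and height 74 to 112 mm; both flat faces are free. Stands 90 degrees counter-clockwise of the chute, seen from above
- tab_b: yellow tab fixed to the turret, sticking out radially like a paddle: 47 mm long (own x, pointing outwards), 10 mm thick (own y, the way it is pushed, either way), 38 mm high. Origin at its centre, 78.5 mm from the axis and 93 mm above the table, so it spans radius 55 to 102 mm and height 74 to 112 mm; both flat faces are free. Stands opposite the chute
- tab_c: yellow tab fixed to the turret, sticking out radially like a paddle: 47 mm long (own x, pointing outwards), 10 mm thick (own y, the way it is pushed, either way), 38 mm high. Origin at its centre, 78.5 mm from the axis and 93 mm above the table, so it spans radius 55 to 102 mm and height 74 to 112 mm; both flat faces are free. Stands 90 degrees clockwise of the chute, seen from above
- green_cup_mouth (a point): centre of the open mouth of the loose green plastic cup, 58 mm above the table; the cup is 64 mm wide at the mouth, 58 mm high and holds a few green chips. The four cups (green, red, blue, white, in any order) stand about 125 mm from the turning axis, below the chute's and the tabs' height
- green_cup: the green cup itself; origin at the centre of its underside
- red_cup_mouth (a point): centre of the open mouth of the loose red plastic cup, 58 mm above the table; the cup is 64 mm wide at the mouth, 58 mm high and holds a few red chips. The four cups (green, red, blue, white, in any order) stand about 125 mm from the turning axis, below the chute's and the tabs' height
- red_cup: the red cup itself; origin at the centre of its underside
- blue_cup_mouth (a point): centre of the open mouth of the loose blue plastic cup, 58 mm above the table; the cup is 64 mm wide at the mouth, 58 mm high and holds a few blue chips. The four cups (green, red, blue, white, in any order) stand about 125 mm from the turning axis, below the chute's and the tabs' height
- blue_cup: the blue cup itself; origin at the centre of its underside
- white_cup_mouth (a point): centre of the open mouth of the loose white plastic cup, 58 mm above the table; the cup is 64 mm wide at the mouth, 58 mm high and holds a few white chips. The four cups (green, red, blue, white, in any order) stand about 125 mm from the turning axis, below the chute's and the tabs' height
- white_cup: the white cup itself; origin at the centre of its underside
- sample_bottle: loose white sample bottle with red cap and paper label, 64 mm wide, 130 mm high; origin at the centre of its underside
- spare_bottle: loose white sample bottle with red cap, no label, 64 mm wide, 130 mm high; origin at the centre of its underside
- steel_flask: loose steel drinking flask, 68 mm wide, 165 mm high, the tallest thing near the distributor; origin at the centre of its underside
- scoop: loose blue plastic scoop lying flat, about 180 by 50 mm, 22 mm high; origin on the table near its middle, handle towards its own -x
Not all that is in view belongs to the job. Of the things that look like the green_cup, the largest one is meant.

How it is judged (in metres and radians):
On the way, in this order (a step that is already met when the one before it is completed fails the run):
1. the fingers push a tab ((contact force between the fingers and tab_a above 0.5 N or contact force between the fingers and tab_b above 0.5 N or contact force between the fingers and tab_c above 0.5 N)), for 0.05 s.
2. the chute stands over the green cup (horizontal distance between outlet and green_cup_mouth below 0.018 m), for 0.2 s.
At the end, for the whole second after the job is handed in: the turret is at rest with the spout's centre within 18 mm, seen from above, of the centre of the green cup's mouth; no cup, bottle, flask or scoop is more than 15 mm from where it was, and the cups stand upright (horizontal distance between outlet and green_cup_mouth below 0.018 m and velocity of joint turret between -0.05 and 0.05 rad/s and distance of each of green_cup, red_cup, blue_cup, white_cup, sample_bottle, spare_bottle, steel_flask, scoop from where it was at the start of the episode below 0.015 m and angle between each of green_cup, red_cup, blue_cup, white_cup's own z axis and vertical below 0.15 rad); the robot touches nothing.
It fails at once if a cup or another loose thing is lifted or moved by more than 15 mm (distance of any of green_cup, red_cup, blue_cup, white_cup, sample_bottle, spare_bottle, steel_flask, scoop from where it was at the start of the episode above 0.015 m).
It fails at once if the chute or funnel is pushed (over 1.5 N) (contact force between any of the fingers, the arm and chute above 1.5 N).
It fails at once if a tab is gripped or shoved hard (over 20 N) (contact force between any of the fingers, the arm and tab_a above 20 N or contact force between any of the fingers, the arm and tab_b above 20 N or contact force between any of the fingers, the arm and tab_c above 20 N).
It also fails if it takes over 54 s, if anything falls off the work surface, if the arm or the gripper's body presses on something with over 40 N, if the wrist force passes 120 N, or if a joint passes its speed limit or range.

ROBOT

A 6-joint arm with a two-finger parallel gripper is mounted at the origin on the work surface. World frame = base frame: x ahead of the robot, y to its left, z up, the work surface at z = 0. Lengths are in mm, angles in rad, forces in N, time in s.
With the tool pointing down it reaches from about 275 to 725 mm from the base axis. Payload 15.9 kg.
Tool frame: the origin (TCP) lies at the very end of the fingers, on their centre line; the grasp point (between the pads) lies manip.tcp_to_grasp behind it (manip.tcp_to_grasp is the distance from the TCP to the grasp point, in mm); z points along the fingers, y is the direction in which the jaws open and shut (so a half turn about z gives the same grasp; the last joint's range is limited). The gripper opens to 85 mm and grips with 20 to 120 N. Pads are 22 mm wide; open, the fingers measure 114 mm over their backs; the gripper's body (76 mm by 85 mm) begins 54 mm behind the grasp point. The pads swing forward as they close: fully open they stand 13 mm farther back than shut.
Start: joints at [-1.283, 0.213, -0.034, 1.323, 0, 1.571], TCP at [141.916, -479.422, 231.306] pointing down, gripper open.
Joint ranges: [-2.98, 2.98], [-0.74, 1.72], [-1.14, 1.35], [-2.1, 2.04], [-1.57, 1.44], [-3.14, 3.14]. Speed limits (rad/s): [1.89, 1.89, 2.39, 2.57, 3.14, 3.14].

INTERFACE

Orientations are given as a unit quaternion [w, x, y, z].
In Python, from plant import sensors, vision, order, manip gives the robot as it stands. The module is installed in compiled form; this text tells all that it offers.
- The arm moves only by the tool move_arm, never from a script. Its argument "rows" is a list of rows, each a list of 7 numbers: the shift along the world's x, y, z in m, then the turn, a rotation vector about the world's x, y, z in degrees, then the closure, from -1 (fully open) to 1 (shut). A call has 1 to 12 rows; each row is the pose to reach, as a shift and turn from the pose commanded when the call began; what a row does not reach only later rows make up. A row lasts 1/12 s, in which the tool goes at most 41.7 mm and 7.16 degrees, less where a joint would pass 70% of its speed; a pose out of reach is approached as far as the arm can. A call with a gripper value outside its range is refused whole. The fingers move at their own pace and stop on an object; "squeeze" is the grip in N (left out, the last holds). Time passes only in rows, so rows that repeat a pose let the fingers close. It gives the time, the measured TCP pose, the force and the opening at its end, in the units of the state.
- sensors.get_obs(): the state, without advancing time (a new reading comes with each control period).
- vision.get_image(name): name is "side" or "top" or "wrist"; returns a dict with "img" (480x640x3 uint8, red, green, blue), "intrinsics" (3x3 intrinsics, pixels), "k1" (the pictures are not rectified: a ray, as slopes to the right and down, at radius r is drawn at 1 + k1 r^2 times it, then the intrinsics apply), "cam_to_world" (4x4, takes a point from camera to world coordinates); the wrist camera has in their place "mount" (4x4, takes a point from camera to tool coordinates, whose origin is the TCP and whose axes are the flange's). Camera axes: x right, y down, z forward; pixel columns grow to the right and rows downward; lengths in mm; the calibration is good to about 2 mm. A picture is of the moment at which its call begins: read the wrist's pose just before it. There is no depth.
- order.finish_job(): hands the job in, once; it reports no verdict.
The state is a dict: "clock": time; "qpos": joint angles; "joint_velocities": joint speeds; "tau": joint torques, N m; "position": TCP position; "eef_rot": TCP orientation; "force": force on the tool from outside, world axes, zero at the start; "torque": the same for the moment, N m; "gripper_width": finger opening in mm.
Only numpy, scipy, OpenCV 4.12 (cv2) and the standard library are available. Lean on these libraries where they do the work, as an engineer would, in place of code of your own. Each camera call takes 0.05 s, during which the arm holds its last target. There are 200 camera calls.

## Working session

There is one attempt and no reset: what is moved stays moved. The work goes in short steps, Python scripts to look and compute and a tool call to move; the robot and the scene stay as the last step left them, time stands still between calls to the robot, and variables do not carry over. Pictures are saved under pics/ and viewed, about 8 in all and at most 12, crops included, and the job is handed in when it is done.

Besides the shell and the picture viewer there is one more tool, called after "Emit:" as a command line: name --pt "numbers of a row" for each row, then --argument value for the rest. move_arm: Moves the arm, as the interface text tells. Its arguments: {"type":"object","properties":{"rows":{"type":"array"},"squeeze":{"type":"number"}},"required":["rows"]}

```bash
mkdir -p pics; python3 - <<'E'
from plant import sensors, vision, manip
import cv2, pickle
d={}
for n in("top","side"):
    r=vision.get_image(n);d[n]=r;cv2.imwrite(f"pics/{n}0.png",r["img"][:,:,::-1]);print(n,r["intrinsics"],r["k1"],r["cam_to_world"])
pickle.dump(d,open("d.pkl","wb"))
o=sensors.get_obs();print(o["clock"],o["position"],o["eef_rot"],o["gripper_width"],manip.tcp_to_grasp)
E
```

```text
top [[510.05270852   0.         312.7820793 ]
 [  0.         510.05270852 238.61906534]
 [  0.           0.           1.        ]] 0.037193530157661664 [[-7.06343070e-03 -9.86364667e-01  1.64422782e-01  3.46255928e+02]
 [-9.99974816e-01  7.08068710e-03 -4.81157380e-04 -2.66305813e+01]
 [-6.89629629e-04 -1.64422039e-01 -9.86389840e-01  1.29466288e+03]
 [ 0.00000000e+00  0.00000000e+00  0.00000000e+00  1.00000000e+00]]
side [[483.08764882   0.         327.79234379]
 [  0.         483.08764882 241.58770506]
 [  0.           0.           1.        ]] -0.03810497857113719 [[-8.68521007e-01 -3.01031961e-01  3.93765182e-01  2.03370119e+02]
 [-4.95254470e-01  5.58894222e-01 -6.65101690e-01  6.17133549e+02]
 [-1.98562193e-02 -7.72668756e-01 -6.34498797e-01  6.75480540e+02]
 [ 0.00000000e+00  0.00000000e+00  0.00000000e+00  1.00000000e+00]]
0.1 [ 141.82634627 -479.16145645  230.8793927 ] [-4.75896857e-04  9.89667086e-01  1.43383498e-01 -7.07041785e-05] 85.46763692717778 18.700000000000003
```

View pics/top0.png

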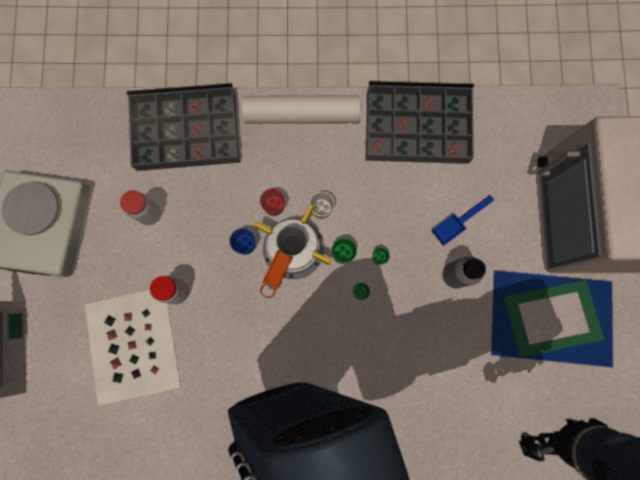

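View pics/side0.png

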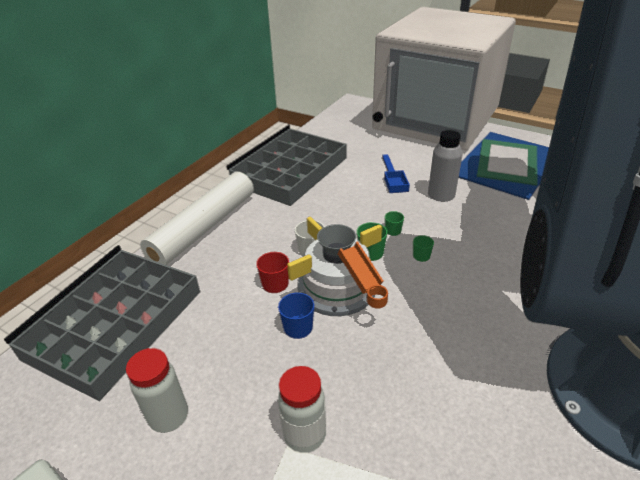

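```bash
cat > h.py <<'E'
import numpy as np
def pix(r,u,v,z,T=None):
    K=r["intrinsics"];T=r["cam_to_world"] if T is None else T
    d=np.array([(u-K[0,2])/K[0,0],(v-K[1,2])/K[1,1]]);s=d.copy()
    for _ in range(20): s=d/(1+r["k1"]*(s@s))
    w=T[:3,:3]@np.array([*s,1]);return T[:3,3]+w*(z-T[2,3])/w[2]
def proj(r,P,T=None):
    T=r["cam_to_world"] if T is None else T
    c=T[:3,:3].T@(np.asarray(P,float)-T[:3,3]);s=c[:2]/c[2];s=s*(1+r["k1"]*(s@s))
    return r["intrinsics"][:2,:2]@s+r["intrinsics"][:2,2]
E
python3 - <<'E'
import pickle,cv2,numpy as np
from h import *
r=pickle.load(open("d.pkl","rb"))["top"]
A=pix(r,292,238,130)
for n,u,v,z in[("axis",292,238,130),("foot",293,247,30),("outlet",267,291,70),("green",344,250,58),("red",273,201,58),("blue",242,240,58),("white",323,204,58),("tabL",255,224,112),("tabR",329,262,112),("tabU",310,206,112),("flask",473,268,165),("bot1",163,289,130),("bot2",133,202,130)]:
    p=pix(r,u,v,z);q=p-A;print(n,p.round(),np.hypot(*q[:2]).round(),np.degrees(np.arctan2(q[1],q[0])).round(1))
c=r["img"][180:310,220:400];cv2.imwrite("pics/topc.png",cv2.resize(c,None,fx=4.4,fy=4.4,interpolation=2)[:,:,::-1])
E
```

```text
axis [542.  21. 130.] 0.0 0.0
foot [536.  22.  30.] 6.0 165.4
outlet [424.  83.  70.] 133.0 152.2
green [ 524. -103.   58.] 126.0 -98.5
red [648.  71.  58.] 117.0 25.4
blue [550. 147.  58.] 126.0 86.4
white [639. -53.  58.] 122.0 -37.3
tabL [579. 109. 112.] 96.0 67.1
tabR [488. -65. 112.] 101.0 -122.4
tabU [622. -21. 112.] 90.0 -27.8
flask [ 466. -382.  165.] 410.0 -100.7
bot1 [427. 314. 130.] 315.0 111.5
bot2 [630. 391. 130.] 381.0 76.7
```

View pics/topc.png

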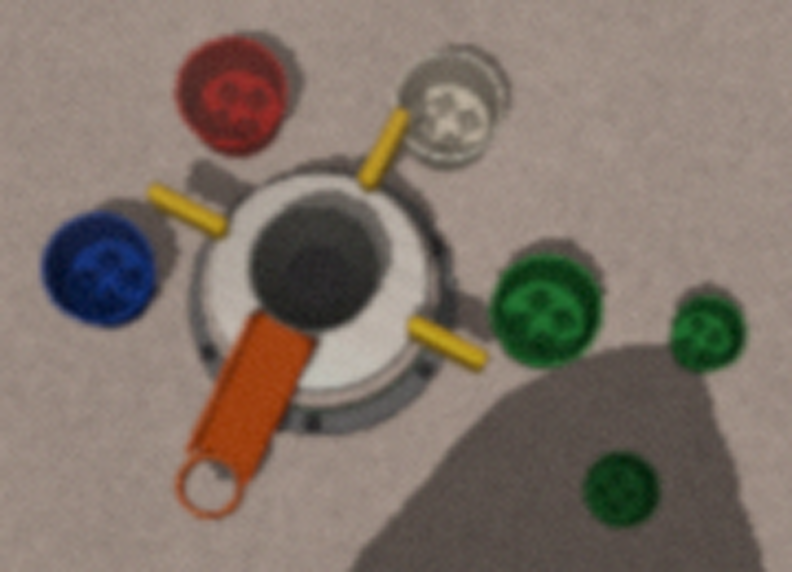

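Emit:
move_arm --pt "0.04 0.04 0 0 0 7 1" --pt "0.06 0.08 0 0 0 14 1" --pt "0.08 0.11 0 0 0 21 1" --pt "0.1 0.14 0 0 0 28 1" --pt "0.125 0.175 0 0 0 35 1" --pt "0.15 0.21 0 0 0 42 1" --pt "0.175 0.245 0 0 0 45 1" --pt "0.2 0.28 0 0 0 45 1" --pt "0.225 0.315 0 0 0 45 1" --pt "0.25 0.35 0 0 0 45 1" --pt "0.275 0.385 0 0 0 45 1" --pt "0.3 0.42 0 0 0 45 1"

```text
clock: 1.1
position: [432.7, -71.0, 231.3]
eef_rot: [0.0, 0.859, 0.511, -0.0]
force: [1.7, -1.7, 0.5]
gripper_width: -0.2
```

Emit:
move_arm --pt "0.023 0.032 0 0 0 0 1" --pt "0.023 0.032 0 0 0 0 1" --pt "0.023 0.032 0 0 0 0 1"

```text
clock: 1.35
position: [455.6, -39.5, 230.7]
eef_rot: [-0.0, 0.859, 0.513, -0.0]
force: [0.6, -1.4, 0.0]
gripper_width: 0.0
```

```bash
python3 - <<'E'
from plant import sensors, vision
import cv2,numpy as np
o=sensors.get_obs();print(o["clock"],o["position"],o["eef_rot"],o["qpos"],o["gripper_width"],o["force"])
a=vision.get_image("wrist")["img"];b=vision.get_image("top")["img"][150:390,160:480]
print(vision.get_image("wrist")["mount"])
cv2.imwrite("pics/m1.png",np.hstack([cv2.resize(a,(400,300)),cv2.resize(b,(400,300))])[:,:,::-1])
E
```

```text
1.35 [455.55283422 -39.53042206 230.70600826] [-3.41571078e-04  8.58508426e-01  5.12799122e-01 -4.77118680e-04] [-8.65548166e-02  1.26248777e-01 -1.40460914e-01  1.30526019e+00
 -4.31505422e-06  1.97815349e+00] 0.0016319373459197258 [ 0.62619565 -1.44844194  0.01392027]
[[-1.31206042e-04 -9.54063637e-01 -2.99604005e-01  7.63562686e+01]
 [ 9.99999991e-01 -1.24910344e-04 -4.01650987e-05 -1.25450071e+00]
 [ 8.96420911e-07 -2.99604008e-01  9.54063645e-01 -1.42417505e+02]
 [ 0.00000000e+00  0.00000000e+00  0.00000000e+00  1.00000000e+00]]
```

View pics/m1.png

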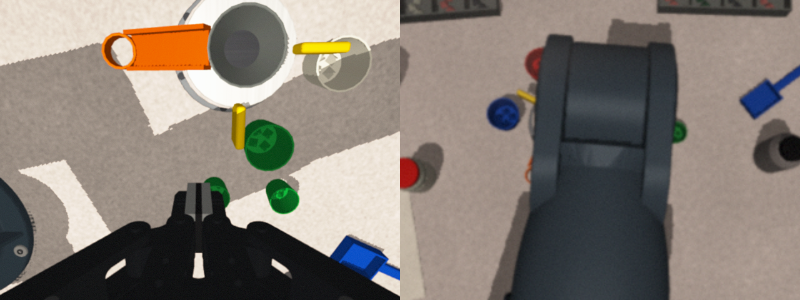

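```bash
cat >> h.py <<'E'
def look(name=None):
    from plant import sensors, vision
    import cv2
    from scipy.spatial.transform import Rotation as R
    o=sensors.get_obs();r=vision.get_image("wrist");w,x,y,z=o["eef_rot"]
    T=np.eye(4);T[:3,:3]=R.from_quat([x,y,z,w]).as_matrix();T[:3,3]=o["position"];T=T@r["mount"]
    print("clk",o["clock"],"pos",o["position"].round(1) if hasattr(o["position"],"round") else o["position"],"F",np.round(o["force"],1))
    if name: cv2.imwrite(f"pics/{name}.png",r["img"][:,:,::-1])
    h=cv2.cvtColor(r["img"],cv2.COLOR_RGB2HSV)
    C=np.array([535,22.])
    # yellow tab tops, angle of each blob's centroid about axis at z~105
    for nm,lo,hi,zz in(("yel",22,34,105),("org",4,16,100)):
        m=cv2.inRange(h,(lo,150,90),(hi,255,255));n,_,st,ce=cv2.connectedComponentsWithStats(m)
        for i in range(1,n):
            if st[i,4]>150:
                p=pix(r,*ce[i],zz,T);q=p[:2]-C;print(nm,st[i],p.round(),np.hypot(*q).round(),np.degrees(np.arctan2(q[1],q[0])).round(1))
    return r,T
E
python3 - <<'E'
from h import *
r,T=look("w2")
for n,u,v,z in[("outlet",190,80,70),("green",430,232,58),("funnel",395,72,130)]:print(n,pix(r,u,v,z,T).round())
E
```

```text
clk 1.5 pos [454.6 -41.9 231.2] F [ 0.2 -0.4  0.2]
yel [ 468   61   92   22 1664] [604. -14. 105.] 78.0 -27.2
yel [ 370  162   23   73 1422] [499. -45. 105.] 76.0 -117.8
org [ 161   33  175   76 9834] [469.  60. 100.] 76.0 150.2
outlet [421.  83.  70.]
green [ 523. -102.   58.]
funnel [536.  21. 130.]
```

View pics/w2.png

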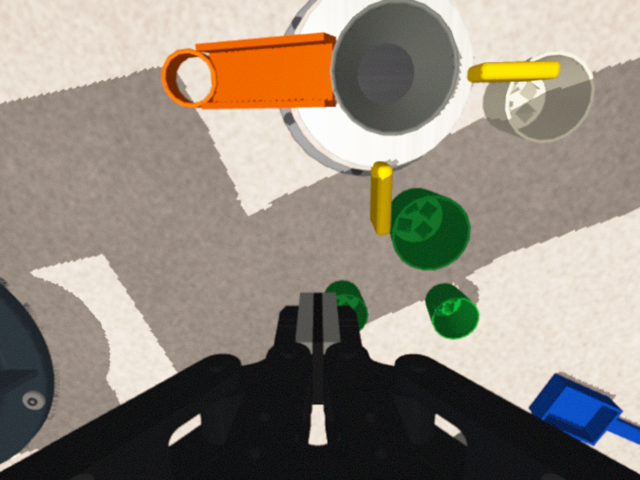

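Emit:
move_arm --pt "0.011 0.015 -0.02 0 0 0 1" --pt "0.011 0.015 -0.05 0 0 0 1" --pt "0.011 0.015 -0.08 0 0 0 1" --pt "0.011 0.015 -0.11 0 0 0 1" --pt "0.011 0.015 -0.13 0 0 0 1" --pt "0.011 0.015 -0.147 0 0 0 1" --pt "0.011 0.015 -0.147 0 0 0 1" --pt "0.011 0.015 -0.147 0 0 0 1"

```text
clock: 2.22
position: [465.4, -27.0, 84.4]
eef_rot: [-0.0, 0.86, 0.511, -0.0]
force: [0.4, 0.2, 0.2]
gripper_width: 0.3
```

```bash
python3 - <<'E'
from h import *
look()
# arc offsets from start angle, radius 85
C=np.array([535.5,21.5]);p=lambda a:C+85*np.array([np.cos(np.radians(a)),np.sin(np.radians(a))])
for a in range(-145,5,5):print(a,p(a).round(1))
E
```

```text
clk 2.2167 pos [465.4 -27.   84.4] F [0.4 0.2 0.2]
yel [ 405  262   58  109 4812] [503. -35. 105.] 66.0 -119.1
org [    0     6   350   187 48553] [470.  59. 100.] 74.0 150.3
-145 [465.9 -27.3]
-140 [470.4 -33.1]
-135 [475.4 -38.6]
-130 [480.9 -43.6]
-125 [486.7 -48.1]
-120 [493.  -52.1]
-115 [499.6 -55.5]
-110 [506.4 -58.4]
-105 [513.5 -60.6]
-100 [520.7 -62.2]
-95 [528.1 -63.2]
-90 [535.5 -63.5]
-85 [542.9 -63.2]
-80 [550.3 -62.2]
-75 [557.5 -60.6]
-70 [564.6 -58.4]
-65 [571.4 -55.5]
-60 [578.  -52.1]
-55 [584.3 -48.1]
-50 [590.1 -43.6]
-45 [595.6 -38.6]
-40 [600.6 -33.1]
-35 [605.1 -27.3]
-30 [609.1 -21. ]
-25 [612.5 -14.4]
-20 [615.4  -7.6]
-15 [ 6.176e+02 -5.000e-01]
-10 [619.2   6.7]
-5 [620.2  14.1]
0 [620.5  21.5]
```

Emit:
move_arm --pt "0.005 -0.006 0 0 0 0 1" --pt "0.01 -0.0115 0 0 0 0 1" --pt "0.0125 -0.014 0 0 0 0 1" --pt "0.0155 -0.0165 0 0 0 0 1" --pt "0.018 -0.019 0 0 0 2.5 1" --pt "0.0212 -0.021 0 0 0 5 1" --pt "0.0242 -0.023 0 0 0 7.5 1" --pt "0.0273 -0.025 0 0 0 10 1" --pt "0.0305 -0.0268 0 0 0 12.5 1" --pt "0.034 -0.0285 0 0 0 15 1" --pt "0.034 -0.0285 0 0 0 15 1" --pt "0.034 -0.0285 0 0 0 15 1"

```text
clock: 3.27
position: [500.3, -54.8, 84.3]
eef_rot: [0.0, 0.786, 0.618, 0.0]
force: [0.5, -0.7, -0.2]
gripper_width: 0.2
```

```bash
python3 -c "
from h import *
look('w3')"
```

```text
clk 3.2667 pos [500.3 -54.8  84.3] F [ 0.5 -0.7 -0.2]
yel [ 556   49   84   44 3032] [595.  10. 105.] 61.0 -11.0
yel [ 357  246   42  120 4147] [522. -45. 105.] 68.0 -101.2
org [    0     0   265   171 39248] [465.  38. 100.] 72.0 166.7
```

View pics/w3.png

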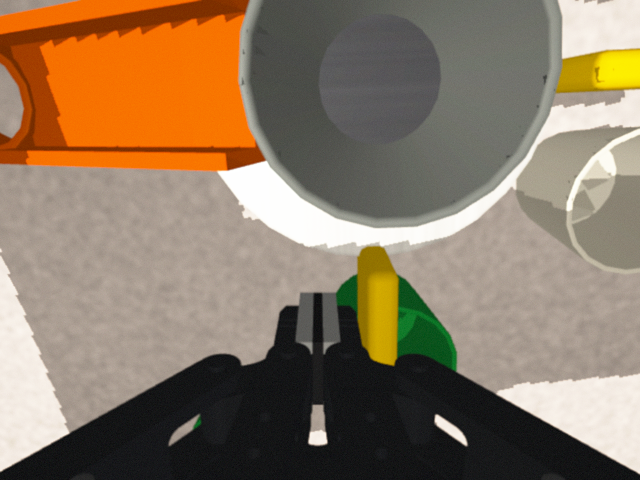

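Emit:
move_arm --pt "0.0034 -0.0015 0 0 0 2.5 1" --pt "0.0068 -0.003 0 0 0 5 1" --pt "0.0068 -0.003 0 0 0 5 1" --pt "0.0068 -0.003 0 0 0 5 1" --pt "0.0068 -0.003 0 0 0 5 1"

```text
clock: 3.73
position: [506.7, -57.6, 84.3]
eef_rot: [-0.0, 0.758, 0.652, -0.0]
force: [-0.3, -0.0, -0.4]
gripper_width: 0.2
```

```bash
python3 -c "
from h import *
look('w4')"
```

```text
clk 3.7333 pos [506.7 -57.6  84.3] F [-0.3 -0.  -0.4]
yel [ 558   50   82   44 2943] [596.  15. 105.] 61.0 -6.3
yel [ 358  247   41  119 4181] [527. -46. 105.] 68.0 -96.4
org [    0     0   267   171 39405] [464.  32. 100.] 72.0 171.6
```

Emit:
move_arm --pt "0.0035 -0.0011 0 0 0 2.5 1" --pt "0.0071 -0.0022 0 0 0 5 1" --pt "0.0107 -0.0031 0 0 0 7.5 1"

```text
clock: 4.03
position: [516.6, -60.6, 84.2]
eef_rot: [-0.001, 0.713, 0.701, -0.001]
force: [-5.5, -0.3, 3.8]
gripper_width: 0.3
```

Emit:
move_arm --pt "0.0036 -0.0007 0 0 0 2.5 1" --pt "0.0073 -0.0013 0 0 0 5 1" --pt "0.011 -0.0017 0 0 0 7.5 1"

```text
clock: 4.28
position: [528.0, -62.6, 84.2]
eef_rot: [-0.0, 0.666, 0.746, -0.001]
force: [-3.1, -2.3, 2.4]
gripper_width: 0.1
```

Emit:
move_arm --pt "0.0037 -0.0002 0 0 0 2.5 1" --pt "0.0037 -0.0002 0 0 0 2.5 1" --pt "0.0037 -0.0002 0 0 0 2.5 1" --pt "0.0037 -0.0002 0 0 0 2.5 1"

```text
clock: 4.62
position: [532.1, -62.6, 84.3]
eef_rot: [-0.0, 0.65, 0.76, 0.0]
force: [0.7, -0.3, 0.0]
gripper_width: 0.2
```

```bash
python3 -c "
from h import *
look('w5')"
```

```text
clk 4.6167 pos [532.1 -62.6  84.3] F [ 0.7 -0.3  0. ]
yel [ 557   54   83   42 2962] [595.  33. 105.] 61.0 10.6
yel [ 357  249   41  117 4000] [548. -45. 105.] 68.0 -79.1
org [    0     0   266   173 39517] [465.  11. 100.] 71.0 -171.0
```

Emit:
move_arm --pt "0.0034 -0.0005 0 0 0 2.5 1" --pt "0.0071 -0.0004 0 0 0 5 1" --pt "0.0108 -0.0002 0 0 0 7.5 1" --pt "0.0145 0.0003 0 0 0 10 1" --pt "0.0182 0.0008 0 0 0 12.5 1" --pt "0.0218 0.0015 0 0 0 15 1" --pt "0.0254 0.0024 0 0 0 17.5 1" --pt "0.029 0.0034 0 0 0 20 1" --pt "0.0325 0.0046 0 0 0 22.5 1" --pt "0.0359 0.006 0 0 0 25 1" --pt "0.0393 0.0075 0 0 0 27.5 1"

```text
clock: 5.58
position: [571.3, -55.7, 84.4]
eef_rot: [0.0, 0.45, 0.893, -0.001]
force: [-0.8, -5.1, 0.2]
gripper_width: -0.3
```

```bash
python3 -c "
from h import *
look('w6')"
```

```text
clk 5.5833 pos [571.3 -55.7  84.4] F [-0.8 -5.1  0.2]
yel [ 558   63   82   40 2861] [584.  58. 105.] 61.0 35.9
yel [ 352  249   42  116 3736] [576. -32. 105.] 68.0 -53.1
org [    0     0   266   167 38476] [477. -20. 100.] 72.0 -144.1
```

Emit:
move_arm --pt "0.0034 0.0016 0 0 0 2.5 1" --pt "0.0066 0.0034 0 0 0 5 1" --pt "0.0098 0.0053 0 0 0 7.5 1" --pt "0.0129 0.0074 0 0 0 10 1" --pt "0.0158 0.0096 0 0 0 12.5 1" --pt "0.0187 0.0119 0 0 0 15 1" --pt "0.0215 0.0143 0 0 0 17.5 1" --pt "0.0242 0.0169 0 0 0 20 1" --pt "0.0268 0.0196 0 0 0 22.5 1" --pt "0.0292 0.0224 0 0 0 25 1" --pt "0.0315 0.0253 0 0 0 27.5 1"

```text
clock: 6.55
position: [602.9, -30.4, 84.3]
eef_rot: [0.0, 0.225, 0.974, -0.001]
force: [-0.0, -5.2, -0.2]
gripper_width: -0.1
```

```bash
python3 -c "
from h import *
look('w7')"
```

```text
clk 6.55 pos [602.9 -30.4  84.3] F [-0.  -5.2 -0.2]
yel [ 556   63   84   41 2986] [562.  77. 105.] 61.0 63.5
yel [ 352  251   41  114 3593] [596.  -7. 105.] 68.0 -25.5
org [    0     0   264   172 39181] [503. -42. 100.] 72.0 -116.3
```

Emit:
move_arm --pt "0.0022 0.003 0 0 0 2.5 1" --pt "0.0043 0.0061 0 0 0 5 1" --pt "0.0062 0.0093 0 0 0 7.5 1" --pt "0.008 0.0125 0 0 0 10 1" --pt "0.0096 0.0159 0 0 0 12.5 1" --pt "0.0111 0.0193 0 0 0 15 1" --pt "0.0111 0.0193 0 0 0 15 1" --pt "0.0111 0.0193 0 0 0 15 1" --pt "0.0111 0.0193 0 0 0 15 1"

```text
clock: 7.35
position: [614.0, -10.6, 84.3]
eef_rot: [-0.0, 0.097, 0.995, 0.0]
force: [0.1, 0.6, -0.4]
gripper_width: -0.1
```

```bash
python3 -c "
from h import *
look('w8')"
```

```text
clk 7.35 pos [614.  -10.6  84.3] F [ 0.1  0.6 -0.4]
yel [ 553   53   87   44 3130] [545.  82. 105.] 61.0 80.8
yel [ 358  252   40  114 3880] [603.  12. 105.] 69.0 -8.5
org [    0     0   263   181 39805] [523. -48. 100.] 71.0 -99.3
```

View pics/w8.png

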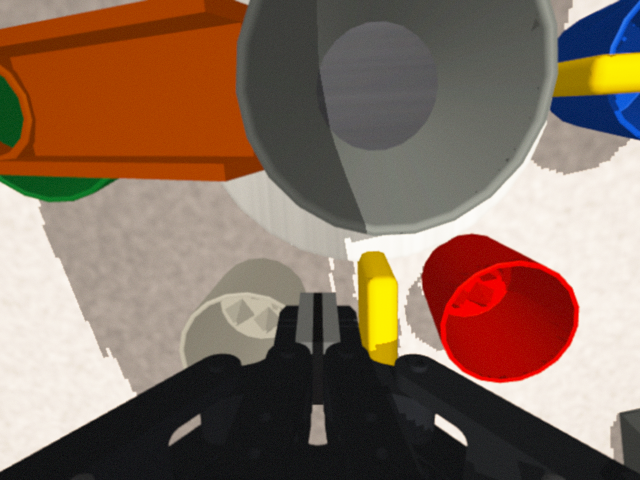

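Emit:
move_arm --pt "0.0009 0.0027 0 0 0 2 1" --pt "0.0009 0.0027 0 0 0 2 1" --pt "-0.002 -0.006 0 0 0 0 1" --pt "-0.006 -0.014 0 0 0 0 1" --pt "-0.006 -0.014 0 0 0 0 1" --pt "-0.006 -0.014 0.03 0 0 0 1" --pt "-0.006 -0.014 0.06 0 0 0 1" --pt "-0.006 -0.014 0.09 0 0 0 1" --pt "-0.006 -0.014 0.12 0 0 0 1" --pt "-0.006 -0.014 0.147 0 0 0 1" --pt "-0.006 -0.014 0.147 0 0 0 1"

```text
clock: 8.32
position: [609.8, -25.1, 236.9]
eef_rot: [0.004, 0.097, 0.995, 0.0]
force: [2.7, 0.3, 0.2]
gripper_width: -0.0
```

```bash
python3 -c "
from h import *
look('w9')"
```

```text
clk 8.3167 pos [609.8 -25.1 236.9] F [2.7 0.3 0.2]
yel [ 448   72   88   25 1413] [543. 100. 105.] 78.0 84.2
yel [ 363  180   22   72 1173] [612.  15. 105.] 77.0 -5.3
org [ 155   71  167   77 8754] [529. -55. 100.] 77.0 -94.7
```

View pics/w9.png

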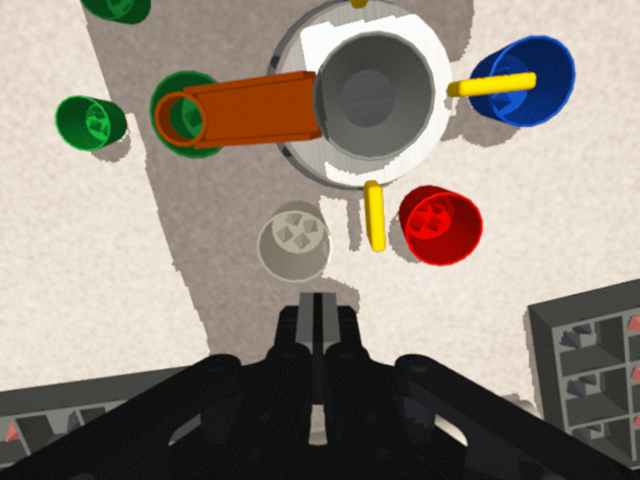

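```bash
python3 - <<'E'
from h import *
r,T=look()
for n,u,v,z in[("outlet",181,119,70),("green",188,114,58),("red",442,229,58),("white",294,242,58),("blue",530,82,58)]:print(n,pix(r,u,v,z,T).round())
from plant import order
d=pix(r,181,119,70,T)-pix(r,188,114,58,T);d=np.hypot(*d[:2]);print(d)
if d<12: order.finish_job();print("handed in")
E
```

```text
clk 8.3667 pos [609.4 -25.  234.2] F [ 0.5  0.4 -1.2]
yel [ 449   73   89   25 1438] [543. 100. 105.] 78.0 84.3
yel [ 363  182   23   72 1208] [612.  15. 105.] 77.0 -5.3
org [ 153   72  169   78 8903] [529. -55. 100.] 77.0 -94.7
outlet [ 524. -108.   70.]
green [ 521. -105.   58.]
red [646.  71.  58.]
white [634. -49.  58.]
blue [547. 144.  58.]
3.613468406122585
the job is handed in; nothing more can be done
handed in
```

The orange chute now sits over the large green cup, and I've handed the job in. It took about 8.4 s of robot time.

I pushed one tab (tab_a) counter-clockwise with the backs of the closed fingers. The turret turned about 113°, through four click stops. The highest wrist force reading at the pauses was about 7 N, below the 20 N limit on the tabs.

**Last checks (wrist camera, with the hand lifted well clear):**
- **Spout over cup:** the spout is about 4 mm from the green cup's centre, against a limit of 18 mm.
- **Turret at rest:** the angles matched in two pictures, but those were only 0.05 s apart.
- **Cups:** all four measured within about 6 mm of where they started, which is within my reading error.
- **Bottles, flask and scoop:** I did not re-measure these; the arm did not go near them.

**One disagreement:** at the start the chute read about 8° away from the nearest click stop. The stop where the push force rose matched the cups' directions, so I used those. The chute ended within about 1° of the green cup's direction.

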